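Turn the skewer row around onto the serving rack

TASK

Guests on the far side of the ledge should read the skewer row as the cook does: move the four skewers from the caddy to the empty steel serving rack in reverse order, so that the one at the left end of the caddy row lies in the right-end slot of the rack, and so on, one in each slot. Lay each level on both bars as it lay in the caddy, in its slot between the stops, handle on the front bar (robot side) and blade on the rear bar, about as far forward as it lay in its rest. Leave the glass spice jar standing where it is.

Things in the scene. Friction and masses are not known exactly. Their poses are not given: they have to be found in the camera images.
- red_handle (a point): red skewer, loose, about 80 g: red handle 110 x 16 x 16 mm, then a flat steel blade 100 x 8 x 4 mm at mid-height. Point: in the handle at the balance point, half-way up, 80 mm from the butt, 30 mm from the blade; grip here across y. x along the skewer to the blade tip, y across, z up. Starts lying level in its own rest, blade away from the robot.
- yellow_handle (a point): yellow skewer, loose, about 80 g: yellow handle 110 x 16 x 16 mm, then a flat steel blade 100 x 8 x 4 mm at mid-height. Point: in the handle at the balance point, half-way up, 80 mm from the butt, 30 mm from the blade; grip here across y. x along the skewer to the blade tip, y across, z up. Starts lying level in its own rest, blade away from the robot.
- blue_handle (a point): blue skewer, loose, about 80 g: blue handle 110 x 16 x 16 mm, then a flat steel blade 100 x 8 x 4 mm at mid-height. Point: in the handle at the balance point, half-way up, 80 mm from the butt, 30 mm from the blade; grip here across y. x along the skewer to the blade tip, y across, z up. Starts lying level in its own rest, blade away from the robot.
- white_handle (a point): white skewer, loose, about 80 g: white handle 110 x 16 x 16 mm, then a flat steel blade 100 x 8 x 4 mm at mid-height. Point: in the handle at the balance point, half-way up, 80 mm from the butt, 30 mm from the blade; grip here across y. x along the skewer to the blade tip, y across, z up. Starts lying level in its own rest, blade away from the robot.
- red_rest: fixed rest in the black caddy, with red stops; the red skewer starts in it. Origin on the ledge under the slot's middle; x along the slot, away from the robot, y left along the row. Slot 36 mm wide, floors 50 mm up at x = -50 mm and 56 mm up at x = +75 mm, stops 12 mm higher; between them open down to the caddy floor, 12 mm up. Four in a row, 64 mm apart, colour order varies.
- yellow_rest: fixed rest in the black caddy, with yellow stops; the yellow skewer starts in it. Origin on the ledge under the slot's middle; x along the slot, away from the robot, y left along the row. Slot 36 mm wide, floors 50 mm up at x = -50 mm and 56 mm up at x = +75 mm, stops 12 mm higher; between them open down to the caddy floor, 12 mm up. Four in a row, 64 mm apart, colour order varies.
- blue_rest: fixed rest in the black caddy, with blue stops; the blue skewer starts in it. Origin on the ledge under the slot's middle; x along the slot, away from the robot, y left along the row. Slot 36 mm wide, floors 50 mm up at x = -50 mm and 56 mm up at x = +75 mm, stops 12 mm higher; between them open down to the caddy floor, 12 mm up. Four in a row, 64 mm apart, colour order varies.
- white_rest: fixed rest in the black caddy, with white stops; the white skewer starts in it. Origin on the ledge under the slot's middle; x along the slot, away from the robot, y left along the row. Slot 36 mm wide, floors 50 mm up at x = -50 mm and 56 mm up at x = +75 mm, stops 12 mm higher; between them open down to the caddy floor, 12 mm up. Four in a row, 64 mm apart, colour order varies.
- rack: fixed steel rack, 286 mm long in y, left or right of the caddy. Origin on the ledge, mid-row; x away from the robot, y left along the row. Four slots at y = -96, -32, 32, 96 mm, 36 mm wide between stops 12 mm high. Front bar x = -50 mm, floors 50 mm up, under the handle; rear bar x = 75 mm, floors 56 mm up, under the blade; open between to 6 mm up. A skewer in place: handle point x = 0, 58 mm up.
- jar_center (a point): squat amber glass spice jar with steel lid, 50 mm across, 65 mm high, standing between caddy and rack; a bystander. Point at its centre, half-way up.
Not all that is in view belongs to the job. Of the things like the part that bears yellow_handle, leave any that is green or orange; of the rest the larger one is meant.

How it is judged:
By the outcome, as a careful person would: the job done as asked, in the order asked, and still so for the second after the job is handed in, with the robot touching nothing.
It also fails if it takes over 99 s, if anything falls off the work surface, if the arm or the gripper's body presses on something with over 40 N, if the wrist force passes 120 N, or if a joint passes its speed limit or range.

ROBOT

A 6-joint arm with a two-finger parallel gripper is mounted at the origin on the work surface. World frame = base frame: x ahead of the robot, y to its left, z up, the work surface at z = 0. Lengths are in mm, angles in rad, forces in N, time in s.
With the tool pointing down it reaches from about 375 to 925 mm from the base axis. Payload 5.7 kg.
Tool frame: the origin (TCP) lies on the centre line of the jaws, within the pads' length; the fingertips stand 14 mm ahead of it and the grasp point (between the pads) lies 5 mm behind it (arm.tips_ahead is the distance from the TCP to the fingertips, in mm); z points along the fingers, y is the line along which they close (so a half turn about z gives the same grasp; the last joint's range is limited). The gripper opens to 85 mm and grips with 20 to 120 N. Pads are 22 mm wide; open, the fingers measure 114 mm over their backs; the gripper's body (76 mm by 85 mm) begins 54 mm behind the grasp point. The pads swing forward as they close: fully open they stand 13 mm farther back than shut.
Start: joints at [-1.449, 0.359, 1.51, -0, 1.272, -0.115], TCP at [140.742, -583.227, 224.767] pointing down, gripper open.
Joint ranges: [-2.97, 2.97], [-1.01, 2.36], [0.21, 2.38], [-0.96, 4.11], [0.2, 2.71], [-2.98, 2.98]. Speed limits (rad/s): [2.39, 2.39, 3.14, 3.14, 3.14, 3.14].

INTERFACE

Orientations are given as a unit quaternion [x, y, z, w].
In Python, from rig import arm gives the robot as it stands.
- The arm moves only by the tool arm_command, never from a script. Its argument "targets" is a list of rows, each an object with "translation": the shift along the tool's x, y, z in mm, a list of three; "roll": the turn about the tool's z in degrees. A call has 1 to 20 rows; each row shifts and turns the commanded pose from where the row before left it, along the tool's axes as they then stand; what a row does not reach is not made up. A row lasts 1/10 s, in which the tool goes at most 50 mm and 8.59 degrees, less where a joint would pass 70% of its speed; a pose out of reach is approached as far as the arm can. A call is refused whole if a number of a shift passes 50 or a number of a turn 8.59, either way. A call with a gripper value outside its range is refused whole. "claw" is the opening, from 0 (shut) to 1 (fully open), set as the call begins (left out, the last holds). The fingers move at their own pace and stop on an object; "squeeze" is the grip in N (left out, the last holds). Time passes only in rows, so rows that do not move let the fingers close. It gives the time, the measured TCP pose, the force, the opening and the grip force at its end, in the units of the state.
- arm.observe(): the state, without advancing time (a new reading comes with each control period).
- arm.snapshot(name): name is "scene" or "side" or "wrist"; returns a dict with "pixels" (420x560x3 uint8, red, green, blue), "fx", "fy", "cx", "cy" (pixels), "R" (3x3) and "t" (3): a world point X has camera coordinates R X + t. Camera axes: x right, y down, z forward; pixel columns grow to the right and rows downward; lengths in mm; the calibration is good to about 2 mm. A picture is of the moment at which its call begins. There is no depth.
- arm.close_job(): hands the job in; it is judged then, once.
The state is a dict: "time": time; "joint_positions": joint angles; "joint_vel": joint speeds; "effort": joint torques, N m; "eef_pos": TCP position; "eef_rot": TCP orientation; "force": force on the tool from outside, world axes, zero at the start; "torque": the same for the moment, N m; "finger_gap": opening from 0.0 (shut) to 1.0 (fully open); "gripper_force": force on a finger pad.
Only numpy, scipy, OpenCV 4.12 (cv2) and the standard library are available. Lean on these libraries where they do the work, as an engineer would, in place of code of your own. Each camera call takes 0.05 s, during which the arm holds its last target. There are 200 camera calls.

## Working session

There is one attempt and no reset: what is moved stays moved. The work goes in short steps, Python scripts to look and compute and a tool call to move; the robot and the scene stay as the last step left them, time stands still between calls to the robot, and variables do not carry over. Pictures are saved under pics/ and viewed, at most 14 in all, crops included, and the job is handed in when it is done.

Besides the shell and the picture viewer there is one more tool, called after ">>>" as name(argument=value, ...) on one line, values as JSON. arm_command: Moves the arm, as the interface text tells. Its arguments: {"type":"object","properties":{"targets":{"type":"array"},"claw":{"type":"number"},"squeeze":{"type":"number"}},"required":["targets"]}

```bash
mkdir -p pics; ls; cat > h.py <<'E'
import numpy as np, cv2
from rig import arm
def snap(n,f):
    s=arm.snapshot(n); cv2.imwrite(f'pics/{f}.png',s['pixels'][:,:,::-1])
    np.savez(f'pics/{f}.npz',**{k:np.array(s[k]) for k in s}); return s
def ray(f,u,v,z):
    s=np.load(f'pics/{f}.npz'); R=s['R'];t=s['t']
    d=R.T@np.array([(u-s['cx'])/s['fx'],(v-s['cy'])/s['fy'],1]); c=-R.T@t
    return (c+d*(z-c[2])/d[2]).round(1)
def proj(f,X):
    s=np.load(f'pics/{f}.npz'); p=s['R']@np.array(X,float)+s['t']
    return (s['fx']*p[0]/p[2]+s['cx'],s['fy']*p[1]/p[2]+s['cy'])
E
python3 - <<'E'
from h import *
for n in ('scene','side','wrist'):
    s=snap(n,n+'0'); print(n,s['fx'],(-s['R'].T@s['t']).round())
print(arm.observe())
a=cv2.imread('pics/scene0.png')
cv2.imwrite('pics/sc0.png',cv2.resize(a,(800,600),interpolation=cv2.INTER_CUBIC))
E
```

```text
pics
scene 532.7497651839692 [1286. -202. 1151.]
side 398.08682940920903 [121. 831. 871.]
wrist 366.9021721631974 [ 224. -562.  374.]
{'time': 0.15, 'joint_positions': array([-1.44907005e+00,  3.59346731e-01,  1.51120486e+00,  1.94491610e-05,
        1.27245797e+00, -1.15124834e-01]), 'joint_vel': array([ 0.00043572, -0.00200075, -0.00304582, -0.00052701, -0.00153075,
       -0.0002505 ]), 'effort': array([ 3.70485714e-04, -5.28030038e+01, -2.78928924e+01, -1.27145872e-04,
        8.28190445e-03,  1.15054658e-05]), 'eef_pos': array([ 140.70603966, -582.72445415,  224.13439498]), 'eef_rot': array([ 9.92995975e-01,  1.18146063e-01,  6.95452460e-06, -7.08481222e-04]), 'force': array([ 0.17328743, -0.55071718,  0.72007036]), 'torque': array([0.01170491, 0.02531455, 0.07298368]), 'gripper_force': 0.0, 'finger_gap': 1.0008662293002393}
```

View pics/sc0.png

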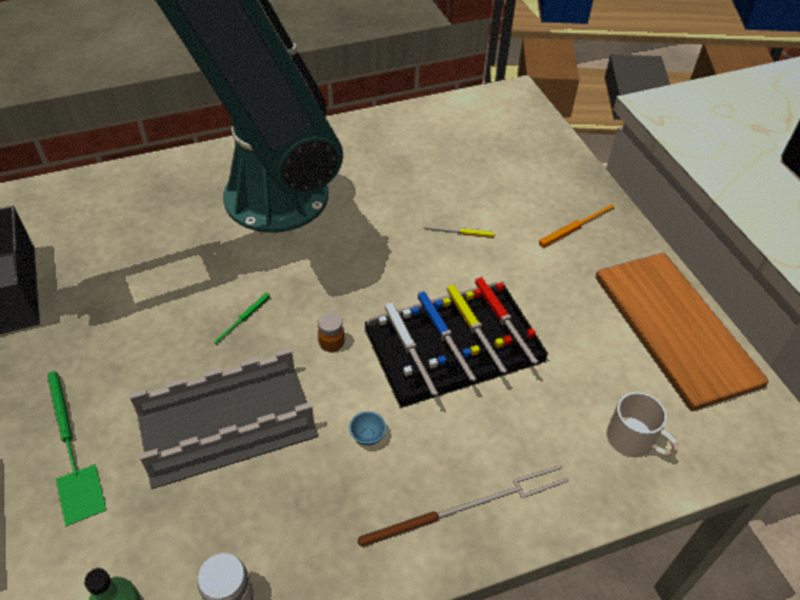

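View pics/side0.png

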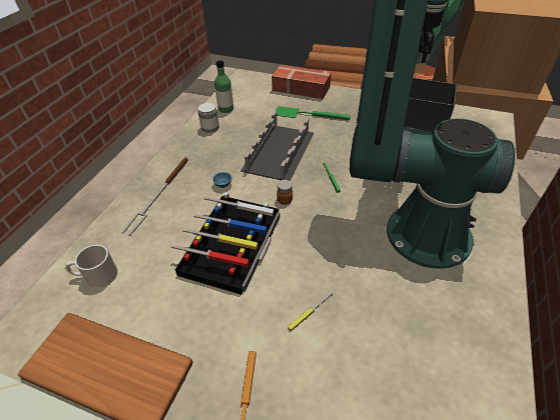

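The scene view faces the robot, so world left (+y) is at image right. In the 800 px frame the caddy row from the left is red (480,281)–(508,320), yellow, blue, white (392,307)–(412,346). The empty rack spans about (133,395)–(315,435) and the jar is at (331,330). Red therefore goes to the rack's right end (y = -96), then yellow, blue and white. I'll get coarse positions first, then look closer with the wrist camera.

```bash
python3 - <<'E'
from h import *
for n,u,v,z in [('rbutt',480,281,66),('rjun',508,320,66),('rtip',542,364,60),('wbutt',392,307,66),('wjun',412,346,66),('wtip',442,406,60),
 ('rackFL',291,355,62),('rackFR',134,396,62),('rackRL',309,404,68),('rackRR',147,461,68),('jarlid',330,321,65)]:
    print(n,ray('scene0',u*.7,v*.7,z))
s=arm.snapshot('wrist'); print((s['R']).round(3), (-s['R'].T@s['t']).round(1))
E
```

```text
rbutt [435.9 297.2  66. ]
rjun [540.1 306.6  66. ]
rtip [645.2 323.1  60. ]
wbutt [441.9 116.7  66. ]
wjun [538.2 119.8  66. ]
wtip [667.9 124.9  60. ]
rackFL [484.3 -87.8  62. ]
rackFR [ 480.7 -360.6   62. ]
rackRL [596.4 -85.9  68. ]
rackRR [ 614.7 -355.9   68. ]
jarlid [435.5  -1.3  65. ]
[[ 0.235 -0.972 -0.002]
 [-0.918 -0.223  0.327]
 [-0.318 -0.075 -0.945]] [ 223.6 -562.1  373.6]
```

>>> arm_command(targets=[{"translation": [0, 0, 0], "roll": 6.8}, {"translation": [0, 0, 0], "roll": 6.77}, {"translation": [31, -31, 0], "roll": 0}, {"translation": [31, -31, 0], "roll": 0}, {"translation": [31, -31, 0], "roll": 0}, {"translation": [31, -31, 0], "roll": 0}, {"translation": [31, -31, 0], "roll": 0}, {"translation": [31, -31, 0], "roll": 0}, {"translation": [31, -31, 0], "roll": 0}, {"translation": [31, -31, 0], "roll": 0}, {"translation": [31, -31, 0], "roll": 0}, {"translation": [31, -31, 0], "roll": 0}, {"translation": [31, -31, 0], "roll": 0}, {"translation": [31, -31, 0], "roll": 0}, {"translation": [0, 0, 0], "roll": 0}], claw=0.45, squeeze=40)

```text
time: 1.7
eef_pos: [516.0, -207.6, 224.8]
eef_rot: [1.0, 0.002, 0.001, -0.001]
force: [0.1, -0.9, -0.5]
finger_gap: 0.446
gripper_force: 0.0
```

```bash
python3 - <<'E'
from h import *
o=arm.observe();print(o['eef_pos'],o['eef_rot'],o['time'])
snap('wrist','w1'); a=cv2.imread('pics/w1.png')
cv2.imwrite('pics/w1b.png',cv2.resize(a,(800,600),interpolation=cv2.INTER_CUBIC))
E
```

```text
[ 516.03515454 -207.56606133  224.76349421] [ 9.99996656e-01  2.25620895e-03  1.01096111e-03 -7.58154235e-04] 1.7
```

View pics/w1b.png

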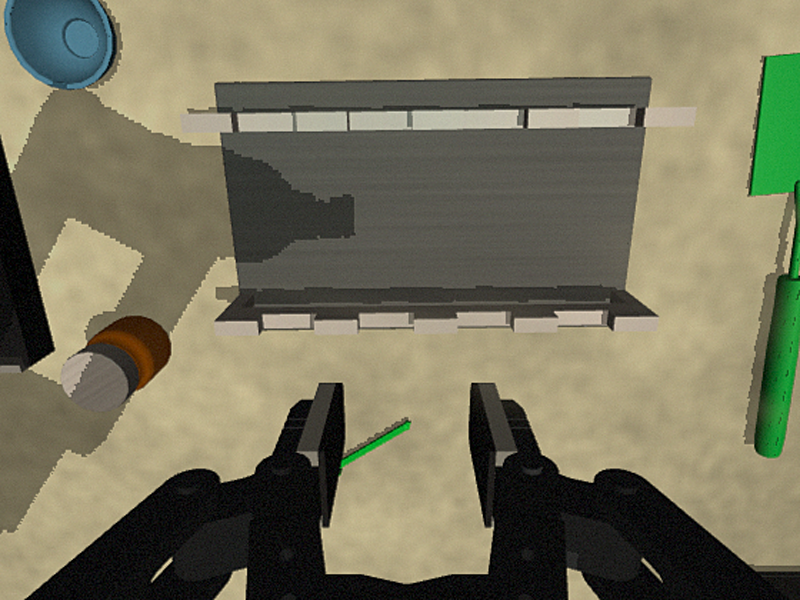

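The wrist view (left = +y) shows the rack's front stops centred at about (238,327), (336,327), (435,326), (536,325), (635,324). The rear bar is near v≈118. I'll enlarge both.

```bash
python3 - <<'E'
from h import *
a=cv2.imread('pics/w1.png')
t=cv2.resize(a[70:96,120:500],(798,260*21//50*1*5//5),interpolation=cv2.INTER_CUBIC) if 0 else None
# two strips, each in halves, x4
def st(u,v,w=195,h=36): return cv2.resize(a[v:v+h,u:u+w],(w*4,h*4),interpolation=cv2.INTER_CUBIC)
cv2.imwrite('pics/strips.png',np.vstack([st(120,66),st(305,64),st(145,206),st(280,206)]))
for u in (238,336,435,536,635): print(ray('w1',u*.7,326*.7,62))
for u,v in ((207,122),(668,117)): print(ray('w1',u*.7,v*.7,68))
E
```

```text
[474.4 -98.3  62. ]
[ 474.8 -161.3   62. ]
[ 475.2 -224.8   62. ]
[ 475.6 -289.6   62. ]
[ 476.  -353.1   62. ]
[598.6 -95.3  68. ]
[ 602.5 -350.2   68. ]
```

View pics/strips.png

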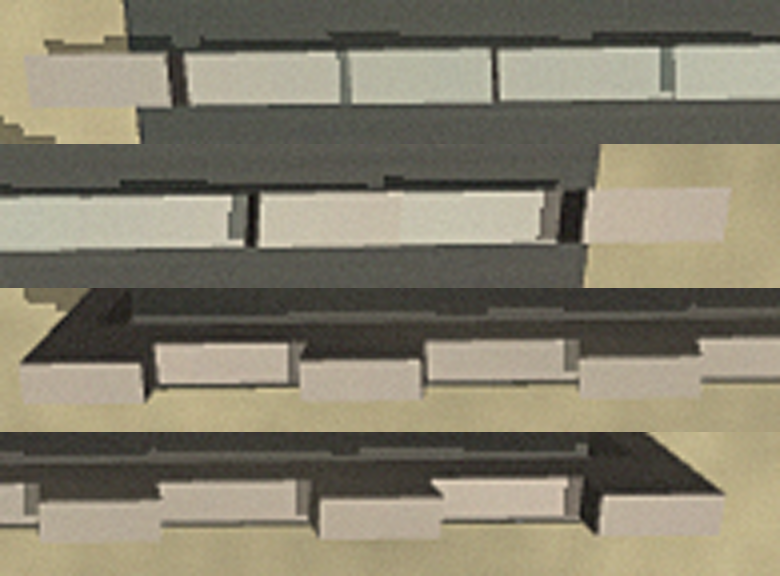

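Front stops are spaced 63–65 mm and the bars are 125 mm apart, both matching the given sizes. So the rack origin is about (525, -224.6) with yaw about 0.9°. Next, the caddy.

>>> arm_command(targets=[{"translation": [0, -30, 0], "roll": 0}, {"translation": [0, -43, 0], "roll": 0}, {"translation": [0, -43, 0], "roll": 0}, {"translation": [0, -43, 0], "roll": 0}, {"translation": [0, -43, 0], "roll": 0}, {"translation": [0, -43, 0], "roll": 0}, {"translation": [0, -43, 0], "roll": 0}, {"translation": [0, -43, 0], "roll": 0}, {"translation": [0, -43, 0], "roll": 0}, {"translation": [0, -43, 0], "roll": 0}, {"translation": [0, 0, 0], "roll": 0}, {"translation": [0, 0, 0], "roll": 0}])

```text
time: 2.95
eef_pos: [512.5, 205.2, 224.6]
eef_rot: [1.0, 0.001, -0.0, 0.0]
force: [-0.2, -0.9, -0.4]
finger_gap: 0.452
gripper_force: 0.0
```

```bash
python3 - <<'E'
from h import *
o=arm.observe();print(o['eef_pos'],o['eef_rot'],o['time'])
snap('wrist','w2'); a=cv2.imread('pics/w2.png')
cv2.imwrite('pics/w2b.png',cv2.resize(a,(800,600),interpolation=cv2.INTER_CUBIC))
E
```

```text
[512.46179918 205.23360117 224.59011039] [ 9.99999607e-01  6.77406131e-04 -2.95326981e-04  4.89196005e-04] 2.95
```

View pics/w2b.png

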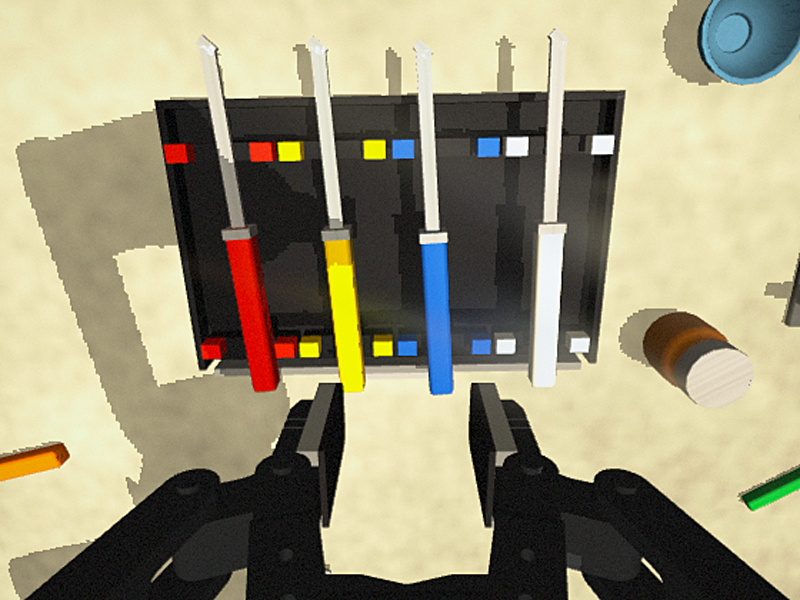

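The wrist view of the caddy shows these handles in 800 px coordinates, each as butt to blade end of the top edge:
- red: (264,390)–(243,238)
- yellow: (353,390)–(340,239)
- blue: (441,393)–(434,242)
- white: (543,386)–(547,234)

The stops are visible too.

```bash
python3 - <<'E'
from h import *
D=dict(red=((264,390),(243,238),(209,45)),yellow=((353,390),(340,239),(319,47)),blue=((441,393),(434,242),(422,50)),white=((543,386),(547,234),(557,37)))
for n,(b,j,t) in D.items():
    B,J,T=[ray('w2',p[0]*.7,p[1]*.7,z)[:2] for p,z in ((b,66),(j,66),(t,60))]
    d=J-B; L=np.hypot(*d); P=B+d/L*80
    P2=J-d/L*30
    print(n,B,J,T,'len',L.round(1),'P',P.round(1),P2.round(1),'yaw',np.degrees(np.arctan2(d[1],d[0])).round(2),np.degrees(np.arctan2(*(T-B)[::-1])).round(2))
for n,f in dict(red=((212,347),(285,346),(177,152),(261,151)),white=((505,343),(579,343),(517,146),(603,144))).items():
    p=[ray('w2',u*.7,v*.7,62 if i<2 else 68)[:2] for i,(u,v) in enumerate(f)]
    F=(p[0]+p[1])/2;R=(p[2]+p[3])/2;print(n,F,R,R-F,F+(R-F)*.4)
E
```

```text
red [426.9 300.2] [529.3 303.8] [634.5 313.5] len 102.5 P [506.9 303. ] [499.3 302.7] yaw 2.01 3.67
yellow [427.  241.3] [528.8 245.9] [633.7 253.9] len 101.9 P [506.9 244.9] [498.8 244.5] yaw 2.59 3.49
blue [424.9 183. ] [527.1 189.6] [632.3 197.9] len 102.4 P [504.7 188.2] [497.2 187.7] yaw 3.69 4.11
white [430.2 115.8] [532.1 122.3] [638.8 125. ] len 102.1 P [510.  120.9] [502.2 120.4] yaw 3.65 2.53
red [456.6 308.7] [579.25 311.75] [122.65   3.05] [505.66 309.92]
white [459.45 118.  ] [583.15 120.15] [123.7    2.15] [508.93 118.86]
```

Pitch, slot direction and blade-tip distances agree, with a slot spacing of 191/3 mm. The collar belongs to the handle, so I place each grip point 80 mm from the butt. The points are red (507,304), yellow (507,245.5), blue (505,188.5) and white (510,120), all at yaw about +3°. Red goes first.

>>> arm_command(targets=[{"translation": [-2, -33, 0], "roll": 0}, {"translation": [-2, -33, 0], "roll": 0}, {"translation": [-1.5, -33, 0], "roll": 0}, {"translation": [0, 0, 40], "roll": -3}, {"translation": [0, 0, 40], "roll": 0}, {"translation": [0, 0, 30], "roll": 0}, {"translation": [0, 0, 0], "roll": 0}, {"translation": [0, 0, 0], "roll": 0}], claw=0.42)

```text
time: 3.8
eef_pos: [507.7, 303.2, 115.1]
eef_rot: [1.0, 0.025, -0.0, 0.0]
force: [1.1, -0.2, 0.7]
finger_gap: 0.421
gripper_force: 0.0
```

```bash
python3 - <<'E'
from h import *
o=arm.observe();print(o['eef_pos'],o['eef_rot'],o['time'],o['finger_gap'])
snap('wrist','w3'); a=cv2.imread('pics/w3.png')
E
```

```text
[507.692124   303.15508415 115.09034603] [ 9.99683042e-01  2.51694830e-02 -4.73262011e-04  2.98781891e-04] 3.8 0.4206110097273465
```

View pics/w3.png

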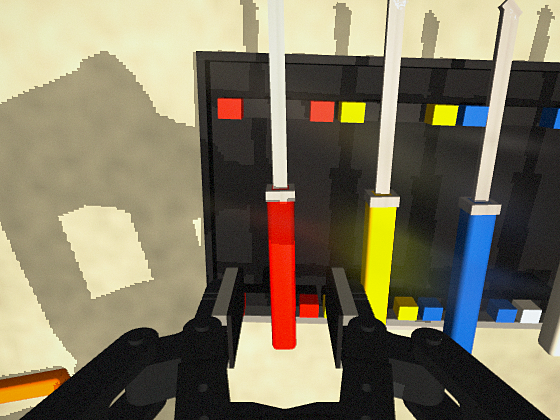

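Red is centred between the fingers at image column 282 and lined up with them, so I can descend and grip.

>>> arm_command(targets=[{"translation": [0, 0, 20], "roll": 0}, {"translation": [0, 0, 20], "roll": 0}, {"translation": [0, 0, 15], "roll": 0}, {"translation": [0, 0, 7], "roll": 0}, {"translation": [0, 0, 0], "roll": 0}, {"translation": [0, 0, 0], "roll": 0}])

```text
time: 4.45
eef_pos: [508.5, 305.1, 54.3]
eef_rot: [1.0, 0.026, 0.001, -0.001]
force: [-0.2, -0.3, 0.8]
finger_gap: 0.42
gripper_force: 0.0
```

>>> arm_command(targets=[{"translation": [0, 0, 0], "roll": 0}, {"translation": [0, 0, 0], "roll": 0}, {"translation": [0, 0, 0], "roll": 0}, {"translation": [0, 0, 0], "roll": 0}, {"translation": [0, 0, 0], "roll": 0}, {"translation": [0, 0, 0], "roll": 0}], claw=0, squeeze=40)

```text
time: 5.05
eef_pos: [508.2, 305.2, 54.2]
eef_rot: [1.0, 0.026, 0.001, -0.0]
force: [-0.6, -0.6, 7.0]
finger_gap: 0.17
gripper_force: 39.3
```

Red is gripped, with a gap of 0.17 (about 15 mm). Lift and carry.

>>> arm_command(targets=[{"translation": [0, 0, -15], "roll": 0}, {"translation": [0, 0, -25], "roll": 0}, {"translation": [0, 0, -30], "roll": 0}, {"translation": [0, 0, -30], "roll": 3}, {"translation": [0, 20, 0], "roll": 0}, {"translation": [1, 40, 0], "roll": 0}, {"translation": [1, 40, 0], "roll": 0}, {"translation": [1, 40, 0], "roll": 0}, {"translation": [1, 40, 0], "roll": 0}, {"translation": [1, 40, 0], "roll": 0}, {"translation": [1, 40, 0], "roll": 0}, {"translation": [1, 40, 0], "roll": 0}])

```text
time: 6.25
eef_pos: [514.2, 3.2, 153.3]
eef_rot: [1.0, 0.0, 0.0, -0.0]
force: [0.2, -1.5, -0.9]
finger_gap: 0.167
gripper_force: 39.5
```

>>> arm_command(targets=[{"translation": [2, 40, 0], "roll": 0}, {"translation": [2, 40, 0], "roll": 0}, {"translation": [2, 40, 0], "roll": 0}, {"translation": [2, 40, 0], "roll": 0}, {"translation": [2, 40, 0], "roll": 0}, {"translation": [2, 40, 0], "roll": 0}, {"translation": [2, 40, 0], "roll": 0}, {"translation": [0, 35, 0], "roll": 0}, {"translation": [0, 10, 0], "roll": -0.9}, {"translation": [0, 0, 30], "roll": 0}, {"translation": [0, 0, 15], "roll": 0}, {"translation": [0, 0, 0], "roll": 0}, {"translation": [0, 0, 0], "roll": 0}])

```text
time: 7.55
eef_pos: [528.2, -319.6, 108.0]
eef_rot: [1.0, 0.008, -0.0, -0.0]
force: [0.3, -0.1, -1.7]
finger_gap: 0.171
gripper_force: 39.5
```

```bash
python3 - <<'E'
from h import *
o=arm.observe();print(o['eef_pos'],o['eef_rot'],o['time'],o['finger_gap'])
snap('wrist','w4'); a=cv2.imread('pics/w4.png')
E
```

```text
[ 528.22514397 -319.61991483  108.04022855] [ 9.99966963e-01  8.12110051e-03 -1.97271762e-04 -2.84257019e-04] 7.55 0.17118147492717473
```

View pics/w4.png

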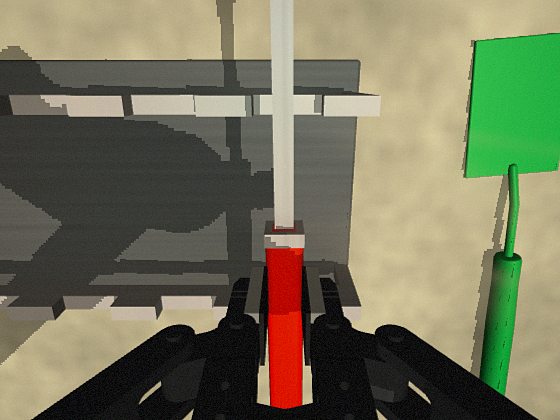

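Red is held level and its blade (column 285) lies over the middle of the right-end slot (about 254–322). I can lower and release.

>>> arm_command(targets=[{"translation": [0, 0, 15], "roll": 0}, {"translation": [0, 0, 15], "roll": 0}, {"translation": [0, 0, 10], "roll": 0}, {"translation": [0, 0, 7], "roll": 0}, {"translation": [0, 0, 4], "roll": 0}, {"translation": [0, 0, 2], "roll": 0}, {"translation": [0, 0, 0], "roll": 0}, {"translation": [0, 0, 0], "roll": 0}])

```text
time: 8.4
eef_pos: [528.5, -320.5, 55.2]
eef_rot: [1.0, 0.008, 0.0, 0.0]
force: [1.5, -0.5, -0.9]
finger_gap: 0.163
gripper_force: 39.6
```

>>> arm_command(targets=[{"translation": [0, 0, 0], "roll": 0}, {"translation": [0, 0, 0], "roll": 0}, {"translation": [0, 0, 0], "roll": 0}, {"translation": [0, 0, 0], "roll": 0}, {"translation": [0, 0, 0], "roll": 0}], claw=0.4)

```text
time: 8.9
eef_pos: [528.3, -320.3, 54.9]
eef_rot: [1.0, 0.008, 0.0, -0.0]
force: [-0.1, -0.7, 1.0]
finger_gap: 0.4
gripper_force: 0.0
```

>>> arm_command(targets=[{"translation": [0, 0, -20], "roll": 0}, {"translation": [0, 0, -30], "roll": 0}, {"translation": [0, 0, -35], "roll": 0.9}, {"translation": [0, 0, -15], "roll": 0}, {"translation": [0, 0, 0], "roll": 0}])

```text
time: 9.4
eef_pos: [529.9, -321.5, 157.7]
eef_rot: [1.0, 0.0, 0.002, 0.002]
force: [0.6, -0.0, -0.1]
finger_gap: 0.398
gripper_force: 0.0
```

```bash
python3 - <<'E'
from h import *
o=arm.observe();print(o['eef_pos'],o['eef_rot'],o['time'],o['finger_gap'])
snap('wrist','w5'); a=cv2.imread('pics/w5.png')
E
```

```text
[ 529.94412319 -321.48946729  157.65661325] [9.99996164e-01 1.62940495e-05 2.22077493e-03 1.65511737e-03] 9.4 0.3984959388772821
```

View pics/w5.png

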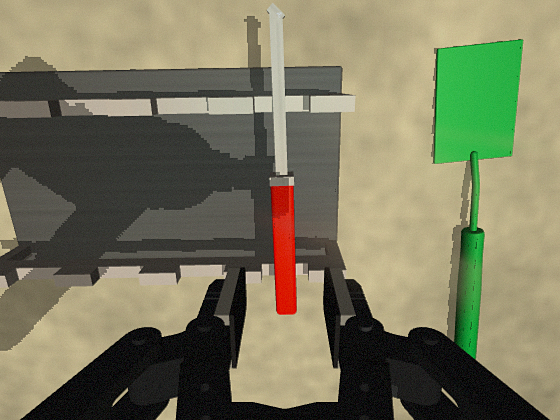

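Red lies straight in the rack's right-end slot on both bars, with its butt at (286,310). Yellow next.

>>> arm_command(targets=[{"translation": [0, -20, 0], "roll": 0}, {"translation": [-1.5, -40, 0], "roll": 0}, {"translation": [-1.5, -40, 0], "roll": 0}, {"translation": [-1.5, -40, 0], "roll": 0}, {"translation": [-1.5, -40, 0], "roll": 0}, {"translation": [-1.5, -40, 0], "roll": 0}, {"translation": [-1.5, -40, 0], "roll": 0}, {"translation": [-1.5, -40, 0], "roll": 0}, {"translation": [-1.5, -40, 0], "roll": 0}, {"translation": [-1.5, -40, 0], "roll": 0}, {"translation": [-1.5, -40, 0], "roll": 0}, {"translation": [-1.5, -40, 0], "roll": 0}, {"translation": [-1.5, -40, 0], "roll": 0}, {"translation": [-1.5, -40, 0], "roll": 0}, {"translation": [-1, -26.5, 0], "roll": -3}, {"translation": [0, 0, 30], "roll": 0}, {"translation": [0, 0, 15], "roll": 0}, {"translation": [0, 0, 0], "roll": 0}, {"translation": [0, 0, 0], "roll": 0}])

```text
time: 11.35
eef_pos: [506.2, 246.2, 108.8]
eef_rot: [1.0, 0.026, -0.001, 0.0]
force: [-0.1, 0.1, 0.5]
finger_gap: 0.404
gripper_force: 0.0
```

```bash
python3 - <<'E'
from h import *
o=arm.observe();print(o['eef_pos'],o['eef_rot'],o['time'],o['finger_gap'])
snap('wrist','w6'); a=cv2.imread('pics/w6.png')
E
```

```text
[506.22319655 246.23462946 108.80540082] [ 9.99653575e-01  2.62767442e-02 -1.46785867e-03  3.28402530e-04] 11.35 0.4037367694432917
```

View pics/w6.png

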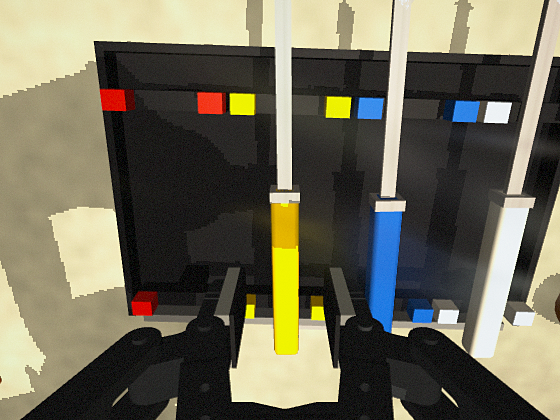

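Yellow is centred at column 286 and the blue handle is clear of the right finger.

>>> arm_command(targets=[{"translation": [1, 0, 20], "roll": 0}, {"translation": [0, 0, 18], "roll": 0}, {"translation": [0, 0, 10], "roll": 0}, {"translation": [0, 0, 6], "roll": 0}, {"translation": [0, 0, 0], "roll": 0}, {"translation": [0, 0, 0], "roll": 0}])

```text
time: 12.0
eef_pos: [509.3, 246.5, 56.4]
eef_rot: [1.0, 0.026, 0.0, -0.0]
force: [0.5, 0.1, 0.2]
finger_gap: 0.402
gripper_force: 0.0
```

>>> arm_command(targets=[{"translation": [0, 0, 0], "roll": 0}, {"translation": [0, 0, 0], "roll": 0}, {"translation": [0, 0, 0], "roll": 0}, {"translation": [0, 0, 0], "roll": 0}, {"translation": [0, 0, 0], "roll": 0}], claw=0)

```text
time: 12.5
eef_pos: [509.4, 246.6, 56.7]
eef_rot: [1.0, 0.026, 0.001, -0.0]
force: [0.3, -0.2, 6.8]
finger_gap: 0.164
gripper_force: 39.3
```

>>> arm_command(targets=[{"translation": [0, 0, -15], "roll": 0}, {"translation": [0, 0, -25], "roll": 0}, {"translation": [0, 0, -30], "roll": 0}, {"translation": [0, 0, -30], "roll": 3}, {"translation": [0, 20, 0], "roll": 0}, {"translation": [1.5, 40, 0], "roll": 0}, {"translation": [1.5, 40, 0], "roll": 0}, {"translation": [1.5, 40, 0], "roll": 0}, {"translation": [1.5, 40, 0], "roll": 0}, {"translation": [1.5, 40, 0], "roll": 0}, {"translation": [1.5, 40, 0], "roll": 0}, {"translation": [1.5, 40, 0], "roll": 0}, {"translation": [1.5, 40, 0], "roll": 0}, {"translation": [1.5, 40, 0], "roll": 0}, {"translation": [1.5, 40, 0], "roll": 0}, {"translation": [1.5, 40, 0], "roll": 0}, {"translation": [1.5, 33, 0], "roll": 0}, {"translation": [1, 10, 0], "roll": -0.9}, {"translation": [0, 0, 0], "roll": 0}, {"translation": [0, 0, 0], "roll": 0}])

```text
time: 14.5
eef_pos: [527.2, -255.5, 155.5]
eef_rot: [1.0, 0.008, -0.0, -0.001]
force: [-0.1, -0.1, -0.3]
finger_gap: 0.163
gripper_force: 39.1
```

>>> arm_command(targets=[{"translation": [0, 0, 30], "roll": 0}, {"translation": [0, 0, 15], "roll": 0}, {"translation": [0, 0, 0], "roll": 0}, {"translation": [0, 0, 0], "roll": 0}])

```text
time: 14.9
eef_pos: [527.6, -255.2, 110.9]
eef_rot: [1.0, 0.008, -0.0, -0.0]
force: [0.4, 0.2, 0.5]
finger_gap: 0.16
gripper_force: 39.1
```

>>> arm_command(targets=[{"translation": [1, 1, 15], "roll": 0}, {"translation": [0, 0, 15], "roll": 0}, {"translation": [0, 0, 10], "roll": 0}, {"translation": [0, 0, 7], "roll": 0}, {"translation": [0, 0, 4], "roll": 0}, {"translation": [0, 0, 2.5], "roll": 0}, {"translation": [0, 0, 0], "roll": 0}, {"translation": [0, 0, 0], "roll": 0}])

```text
time: 15.7
eef_pos: [529.1, -257.9, 57.7]
eef_rot: [1.0, 0.008, 0.0, 0.0]
force: [0.2, 0.7, 0.2]
finger_gap: 0.16
gripper_force: 39.1
```

>>> arm_command(targets=[{"translation": [0, 0, 0], "roll": 0}, {"translation": [0, 0, 0], "roll": 0}, {"translation": [0, 0, 0], "roll": 0}, {"translation": [0, 0, 0], "roll": 0}, {"translation": [0, 0, 0], "roll": 0}], claw=0.4)

```text
time: 16.2
eef_pos: [528.8, -257.7, 57.3]
eef_rot: [1.0, 0.008, 0.0, -0.0]
force: [-0.7, -0.6, -0.2]
finger_gap: 0.4
gripper_force: 0.0
```

>>> arm_command(targets=[{"translation": [0, 0, -20], "roll": 0}, {"translation": [0, 0, -30], "roll": 0}, {"translation": [0, 0, -35], "roll": 0.9}, {"translation": [0, 0, -15], "roll": 0}, {"translation": [0, 0, 0], "roll": 0}, {"translation": [0, 0, 0], "roll": 0}])

```text
time: 16.8
eef_pos: [528.5, -257.5, 157.0]
eef_rot: [1.0, 0.0, -0.0, -0.0]
force: [-0.3, 1.5, -0.8]
finger_gap: 0.398
gripper_force: 0.0
```

```bash
python3 - <<'E'
from h import *
o=arm.observe();print(o['eef_pos'],o['eef_rot'],o['time'],o['finger_gap'])
snap('wrist','w7'); a=cv2.imread('pics/w7.png')
E
```

```text
[ 528.49680171 -257.49674922  156.96487249] [ 9.99999993e-01  1.16436932e-05 -7.34948581e-05 -9.67828468e-05] 16.8 0.3983279481443173
```

View pics/w7.png

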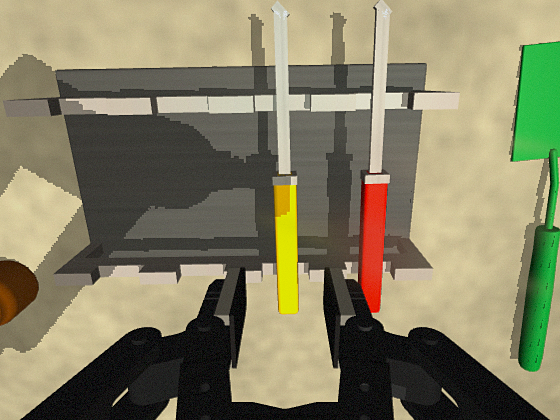

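Yellow is in the second slot from the right, parallel to red and level with it (butts at v≈311). Blue next.

>>> arm_command(targets=[{"translation": [0, -20, 0], "roll": 0}, {"translation": [-2, -40, 0], "roll": 0}, {"translation": [-2, -40, 0], "roll": 0}, {"translation": [-2, -40, 0], "roll": 0}, {"translation": [-2, -40, 0], "roll": 0}, {"translation": [-2, -40, 0], "roll": 0}, {"translation": [-2, -40, 0], "roll": 0}, {"translation": [-2, -40, 0], "roll": 0}, {"translation": [-2, -40, 0], "roll": 0}, {"translation": [-2, -40, 0], "roll": 0}, {"translation": [-2, -40, 0], "roll": 0}, {"translation": [-2.5, -26, 0], "roll": -3}, {"translation": [0, 0, 32], "roll": 0}, {"translation": [0, 0, 15], "roll": 0}, {"translation": [0, 0, 0], "roll": 0}, {"translation": [0, 0, 0], "roll": 0}])

```text
time: 18.45
eef_pos: [505.0, 188.6, 109.6]
eef_rot: [1.0, 0.026, -0.001, 0.0]
force: [0.6, -1.0, -1.1]
finger_gap: 0.404
gripper_force: 0.0
```

```bash
python3 - <<'E'
from h import *
o=arm.observe();print(o['eef_pos'],o['eef_rot'],o['time'],o['finger_gap'])
snap('wrist','w8'); a=cv2.imread('pics/w8.png')
E
```

```text
[505.02083471 188.62613122 109.62488086] [ 9.99653032e-01  2.63126307e-02 -1.20399840e-03  1.10190590e-04] 18.45 0.4035715919926194
```

View pics/w8.png

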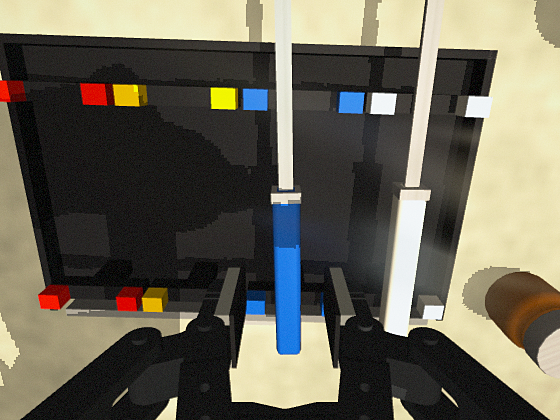

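Blue is centred at column 287. Descend and grip.

>>> arm_command(targets=[{"translation": [0, 0, 20], "roll": 0}, {"translation": [0, 0, 18], "roll": 0}, {"translation": [0, 0, 10], "roll": 0}, {"translation": [0, 0, 7], "roll": 0}, {"translation": [0, 0, 0], "roll": 0}, {"translation": [0, 0, 0], "roll": 0}])

```text
time: 19.1
eef_pos: [506.7, 188.4, 55.9]
eef_rot: [1.0, 0.026, 0.0, -0.0]
force: [-0.3, -0.5, -0.3]
finger_gap: 0.399
gripper_force: 0.0
```

>>> arm_command(targets=[{"translation": [0, 0, 0], "roll": 0}, {"translation": [0, 0, 0], "roll": 0}, {"translation": [0, 0, 0], "roll": 0}, {"translation": [0, 0, 0], "roll": 0}, {"translation": [0, 0, 0], "roll": 0}], claw=0)

```text
time: 19.6
eef_pos: [506.9, 188.5, 56.2]
eef_rot: [1.0, 0.026, 0.001, -0.0]
force: [-0.7, -0.1, 6.0]
finger_gap: 0.169
gripper_force: 39.3
```

>>> arm_command(targets=[{"translation": [0, 0, -15], "roll": 0}, {"translation": [0, 0, -25], "roll": 0}, {"translation": [0, 0, -30], "roll": 0}, {"translation": [0, 0, -30], "roll": 3}, {"translation": [0, 20, 0], "roll": 0}, {"translation": [2, 40, 0], "roll": 0}, {"translation": [2, 40, 0], "roll": 0}, {"translation": [2, 40, 0], "roll": 0}, {"translation": [2, 40, 0], "roll": 0}, {"translation": [2, 40, 0], "roll": 0}, {"translation": [2, 40, 0], "roll": 0}, {"translation": [2, 40, 0], "roll": 0}, {"translation": [2, 40, 0], "roll": 0}, {"translation": [2, 31, 0], "roll": 0}, {"translation": [0.5, 10, 0], "roll": -0.9}, {"translation": [0, 0, 0], "roll": 0}, {"translation": [0, 0, 30], "roll": 0}, {"translation": [0, 0, 15], "roll": 0}, {"translation": [0, 0, 0], "roll": 0}, {"translation": [0, 0, 0], "roll": 0}])

```text
time: 21.6
eef_pos: [524.6, -191.7, 110.4]
eef_rot: [1.0, 0.008, -0.0, -0.0]
force: [1.1, 0.2, 0.1]
finger_gap: 0.165
gripper_force: 39.2
```

>>> arm_command(targets=[{"translation": [0, 0, 15], "roll": 0}, {"translation": [0, 0, 15], "roll": 0}, {"translation": [0, 0, 10], "roll": 0}, {"translation": [0, 0, 7], "roll": 0}, {"translation": [0, 0, 4], "roll": 0}, {"translation": [0, 0, 2.8], "roll": 0}, {"translation": [0, 0, 0], "roll": 0}, {"translation": [0, 0, 0], "roll": 0}])

```text
time: 22.4
eef_pos: [525.1, -192.8, 56.8]
eef_rot: [1.0, 0.008, 0.0, 0.0]
force: [0.3, 0.6, -0.8]
finger_gap: 0.166
gripper_force: 39.2
```

>>> arm_command(targets=[{"translation": [0, 0, 0], "roll": 0}, {"translation": [0, 0, 0], "roll": 0}, {"translation": [0, 0, 0], "roll": 0}, {"translation": [0, 0, 0], "roll": 0}, {"translation": [0, 0, 0], "roll": 0}], claw=0.4)

```text
time: 22.9
eef_pos: [524.8, -192.7, 56.6]
eef_rot: [1.0, 0.008, 0.0, -0.0]
force: [0.5, 0.4, -0.8]
finger_gap: 0.401
gripper_force: 0.0
```

>>> arm_command(targets=[{"translation": [0, 0, -20], "roll": 0}, {"translation": [0, 0, -30], "roll": 0}, {"translation": [0, 0, -35], "roll": 0.9}, {"translation": [0, 0, -15], "roll": 0}, {"translation": [0, 0, 0], "roll": 0}, {"translation": [0, 0, 0], "roll": 0}])

```text
time: 23.5
eef_pos: [524.5, -192.5, 156.1]
eef_rot: [1.0, -0.0, -0.0, -0.0]
force: [-0.2, -0.5, -0.7]
finger_gap: 0.399
gripper_force: 0.0
```

Blue is released. White is next at about (510,120); it sits at slightly different depth from the others, so I check it at the hover.

>>> arm_command(targets=[{"translation": [0, -20, 0], "roll": 0}, {"translation": [-2, -40, 0], "roll": 0}, {"translation": [-2, -40, 0], "roll": 0}, {"translation": [-2, -40, 0], "roll": 0}, {"translation": [-2, -40, 0], "roll": 0}, {"translation": [-2, -40, 0], "roll": 0}, {"translation": [-2, -40, 0], "roll": 0}, {"translation": [-2, -32, 0], "roll": 0}, {"translation": [-1, -20.5, 0], "roll": -3}, {"translation": [0, 0, 31], "roll": 0}, {"translation": [0, 0, 15], "roll": 0}, {"translation": [0, 0, 0], "roll": 0}, {"translation": [0, 0, 0], "roll": 0}])

```text
time: 24.8
eef_pos: [508.8, 119.7, 109.5]
eef_rot: [1.0, 0.026, -0.001, 0.0]
force: [0.3, 0.2, 0.3]
finger_gap: 0.401
gripper_force: 0.0
```

```bash
python3 - <<'E'
from h import *
o=arm.observe();print(o['eef_pos'],o['eef_rot'],o['time'],o['finger_gap'])
snap('wrist','w9'); a=cv2.imread('pics/w9.png')
E
```

```text
[508.78762756 119.68038616 109.48077724] [ 9.99657717e-01  2.61235978e-02 -1.41535994e-03  5.80231729e-05] 24.8 0.4005724169237695
```

View pics/w9.png

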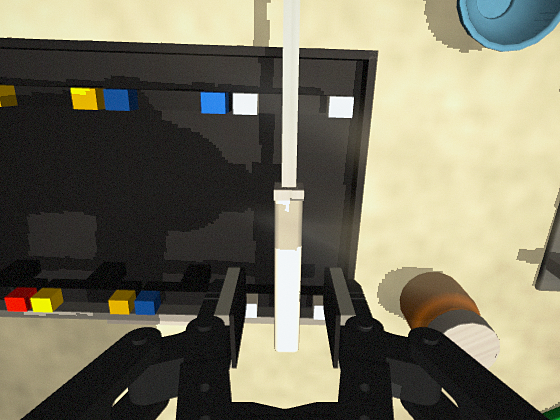

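White is centred at column 288, and the jar is well to the right.

>>> arm_command(targets=[{"translation": [0, 0, 20], "roll": 0}, {"translation": [0, 0, 18], "roll": 0}, {"translation": [0, 0, 10], "roll": 0}, {"translation": [0, 0, 7], "roll": 0}, {"translation": [0, 0, 0], "roll": 0}, {"translation": [0, 0, 0], "roll": 0}])

```text
time: 25.45
eef_pos: [510.3, 119.8, 56.0]
eef_rot: [1.0, 0.026, 0.0, -0.0]
force: [-0.3, 0.7, 0.4]
finger_gap: 0.397
gripper_force: 0.0
```

>>> arm_command(targets=[{"translation": [0, 0, 0], "roll": 0}, {"translation": [0, 0, 0], "roll": 0}, {"translation": [0, 0, 0], "roll": 0}, {"translation": [0, 0, 0], "roll": 0}, {"translation": [0, 0, 0], "roll": 0}], claw=0)

```text
time: 25.95
eef_pos: [510.4, 119.9, 56.3]
eef_rot: [1.0, 0.026, 0.001, -0.0]
force: [-0.3, 0.1, 7.0]
finger_gap: 0.17
gripper_force: 39.3
```

>>> arm_command(targets=[{"translation": [0, 0, -15], "roll": 0}, {"translation": [0, 0, -25], "roll": 0}, {"translation": [0, 0, -30], "roll": 0}, {"translation": [0, 0, -30], "roll": 3}, {"translation": [0, 20, 0], "roll": 0}, {"translation": [2, 40, 0], "roll": 0}, {"translation": [2, 40, 0], "roll": 0}, {"translation": [2, 40, 0], "roll": 0}, {"translation": [2, 40, 0], "roll": 0}, {"translation": [3, 35, 0], "roll": 0}, {"translation": [3, 23.5, 0], "roll": 0}, {"translation": [1, 10, 0], "roll": -0.9}, {"translation": [0, 0, 0], "roll": 0}, {"translation": [0, 0, 30], "roll": 0}, {"translation": [0, 0, 15], "roll": 0}, {"translation": [0, 0, 0], "roll": 0}, {"translation": [0, 0, 0], "roll": 0}])

```text
time: 27.65
eef_pos: [524.5, -127.9, 110.6]
eef_rot: [1.0, 0.008, -0.0, -0.0]
force: [0.1, 0.3, -0.9]
finger_gap: 0.164
gripper_force: 39.2
```

>>> arm_command(targets=[{"translation": [0, 0, 15], "roll": 0}, {"translation": [0, 0, 15], "roll": 0}, {"translation": [0, 0, 10], "roll": 0}, {"translation": [0, 0, 7], "roll": 0}, {"translation": [0, 0, 4], "roll": 0}, {"translation": [0, 0, 2.8], "roll": 0}, {"translation": [0, 0, 0], "roll": 0}, {"translation": [0, 0, 0], "roll": 0}])

```text
time: 28.45
eef_pos: [525.0, -128.7, 57.0]
eef_rot: [1.0, 0.008, 0.0, 0.0]
force: [0.9, -0.1, -0.1]
finger_gap: 0.163
gripper_force: 39.3
```

>>> arm_command(targets=[{"translation": [0, 0, 0], "roll": 0}, {"translation": [0, 0, 0], "roll": 0}, {"translation": [0, 0, 0], "roll": 0}, {"translation": [0, 0, 0], "roll": 0}, {"translation": [0, 0, 0], "roll": 0}], claw=0.4)

```text
time: 28.95
eef_pos: [524.8, -128.7, 56.8]
eef_rot: [1.0, 0.008, 0.0, -0.0]
force: [-0.0, 0.2, 0.0]
finger_gap: 0.399
gripper_force: 0.0
```

>>> arm_command(targets=[{"translation": [0, 0, -20], "roll": 0}, {"translation": [0, 0, -30], "roll": 0}, {"translation": [0, 0, -35], "roll": 0.9}, {"translation": [0, 30, -40], "roll": 0}, {"translation": [0, 35, -20], "roll": 0}, {"translation": [0, 20, 0], "roll": 0}, {"translation": [0, 0, 0], "roll": 0}, {"translation": [0, 0, 0], "roll": 0}])

```text
time: 29.75
eef_pos: [524.2, -213.4, 201.3]
eef_rot: [1.0, -0.001, -0.0, -0.001]
force: [-0.6, 0.6, 0.0]
finger_gap: 0.399
gripper_force: 0.0
```

```bash
python3 - <<'E'
from h import *
o=arm.observe();print(o['eef_pos'],o['time'])
snap('wrist','w10'); snap('scene','s10')
a=cv2.imread('pics/w10.png');b=cv2.imread('pics/s10.png')
cv2.imwrite('pics/fin.png',np.vstack([cv2.resize(a[:300],(800,428))[:400],cv2.resize(b[200:350,60:460],(800,300))[:200]]))
E
```

```text
[ 524.22194786 -213.39913316  201.30039134] 29.75
```

View pics/fin.png

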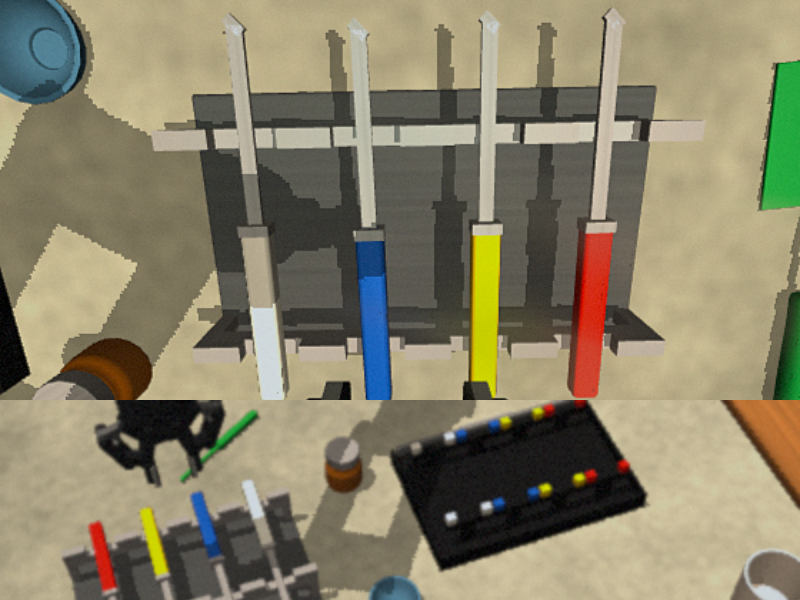

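All four skewers lie in their slots, white, blue, yellow, red from the robot's left. Their blades cross the rear bar at about v=135, the tips line up, the caddy is empty and the jar is still standing. I hand the job in.

```bash
python3 -c "
from rig import arm
print(arm.close_job())"
```

```text
the job is handed in; nothing more can be done
None
```

All four skewers now lie in the rack in reverse order (white, blue, yellow, red from the robot's left), the jar was not touched, and the job was handed in at about 30 s; no verdict was returned.

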